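# Weed out the weak gel-casting clips

## Task

Two of the four spring clips laid out for clamping the gel-casting glass have lost their spring and would let the gel leak. Find them by pressing the upper handles down to feel how stiff the springs are, and slide the two weak clips along the bench, without picking them up, all the way into the open-fronted steel reject tray. Leave the two firm clips lying where they are and do not disturb the other things on the bench.

Things in the scene. Friction and masses are not known exactly. Their poses are not given: they have to be found in the camera images.
- clip_a: a spring clip of folded bright steel, 119 mm long, T-shaped from above, lying on its flat lower lever. Origin: on its underside, below the pivot pin (22 mm up); +x to the jaws, y across, z up. Jaw part 80 mm wide, x -10 to 51 mm, at most 30 mm high; handle part 34 mm wide with grey sleeves, x -10 to -68 mm. All four look exactly alike; which two are weak can only be felt
- clip_b: a clip like clip_a, same origin and axes, about 0.17 kg. The back of the jaw part forms two upright shoulders at x = -10 mm, from 17 to 40 mm either side of the middle and 2 to 16 mm high, against which the clip can be pushed jaws first with something astride the handle. All four look exactly alike; which two are weak can only be felt
- clip_c: a clip like clip_a, same origin and axes. Its upper handle slopes up to the rear, from 30 mm high at the pin to 49 mm at its end. Pressing its rear end down turns it about the pin and opens the jaws by up to 0.40 rad (20 mm of travel 50 mm behind the pin); it springs back. All four look exactly alike; which two are weak can only be felt
- clip_d: a clip like clip_a, same origin and axes. Pressed down 50 mm behind the pin, a firm clip stays shut up to about 9 N and needs 13 N to open fully; a weak one gives way at about 2 N and is fully open at about 3 N. All four look exactly alike; which two are weak can only be felt
- clip_a_lever: upper lever of clip_a (upper handle and upper jaw). Origin: on the pivot pin, in the middle; axes as clip_a while shut. Place to press: x = -50 mm, z = +23 mm in this frame, on top of the handle, 45 mm above the bench while shut
- clip_a_jaw: lower jaw edge of clip_a, a roll 10 mm thick and 80 mm wide, fixed to it; origin at its middle, 46 mm ahead of the pin. The spring shuts the upper jaw edge on it: with about 9 N in a firm clip, 2 N in a weak one
- clip_b_lever: upper lever of clip_b (upper handle and upper jaw). Origin: on the pivot pin, in the middle; axes as clip_b while shut. Place to press: x = -50 mm, z = +23 mm in this frame, on top of the handle, 45 mm above the bench while shut
- clip_b_jaw: lower jaw edge of clip_b, a roll 10 mm thick and 80 mm wide, fixed to it; origin at its middle, 46 mm ahead of the pin. The spring shuts the upper jaw edge on it: with about 9 N in a firm clip, 2 N in a weak one
- clip_c_lever: upper lever of clip_c (upper handle and upper jaw). Origin: on the pivot pin, in the middle; axes as clip_c while shut. Place to press: x = -50 mm, z = +23 mm in this frame, on top of the handle, 45 mm above the bench while shut
- clip_c_jaw: lower jaw edge of clip_c, a roll 10 mm thick and 80 mm wide, fixed to it; origin at its middle, 46 mm ahead of the pin. The spring shuts the upper jaw edge on it: with about 9 N in a firm clip, 2 N in a weak one
- clip_d_lever: upper lever of clip_d (upper handle and upper jaw). Origin: on the pivot pin, in the middle; axes as clip_d while shut. Place to press: x = -50 mm, z = +23 mm in this frame, on top of the handle, 45 mm above the bench while shut
- clip_d_jaw: lower jaw edge of clip_d, a roll 10 mm thick and 80 mm wide, fixed to it; origin at its middle, 46 mm ahead of the pin. The spring shuts the upper jaw edge on it: with about 9 N in a firm clip, 2 N in a weak one
- tray: the reject tray: low stainless steel tray, fixed to the bench, open at the front. Origin: centre of its underside; +x points to the back wall. 150 mm deep (x -75 to 75 mm), 420 mm wide, floor 2 mm thick, walls 3 mm thick and 32 mm high at the back and both sides; at the front the floor runs out in a 22 mm ramp, so that a clip slides up onto it
- beaker: clear beaker, 55 mm across, 71 mm high, standing; origin under its centre. Bystander
- vial: small bottle with black cap, 27 mm across, 68 mm high, standing; origin under its centre. Bystander
- timer: flat white bench timer, 68x68x21 mm; origin under its centre. Bystander
- cap: blue screw cap, 38 mm across, 18 mm high; origin under its centre. Bystander

How it is judged:
At the end, for the whole second after the job is handed in: All clips lie flat, at rest. Those whose shut jaws press together with under 5 N (the two weak ones) are in the tray, pivot at least 35 mm past the front edge of its level floor and between its walls; those that press harder (the firm ones) are within 50 mm of where they began (((contact force between clip_a_lever and clip_a_jaw below 5 N and x of clip_a in the frame of tray between -0.04 and 0.075 m and y of clip_a in the frame of tray between -0.205 and 0.205 m and height (world z) of clip_a below 0.015 m) or (contact force between clip_a_lever and clip_a_jaw above 5 N and distance of clip_a from where it was at the start of the episode below 0.05 m)) and angle between each of clip_a, clip_b, clip_c, clip_d's own z axis and vertical below 0.2 rad and linear speed of each of clip_a, clip_b, clip_c, clip_d below 0.02 m/s and ((contact force between clip_b_lever and clip_b_jaw below 5 N and x of clip_b in the frame of tray between -0.04 and 0.075 m and y of clip_b in the frame of tray between -0.205 and 0.205 m and height (world z) of clip_b below 0.015 m) or (contact force between clip_b_lever and clip_b_jaw above 5 N and distance of clip_b from where it was at the start of the episode below 0.05 m)) and ((contact force between clip_c_lever and clip_c_jaw below 5 N and x of clip_c in the frame of tray between -0.04 and 0.075 m and y of clip_c in the frame of tray between -0.205 and 0.205 m and height (world z) of clip_c below 0.015 m) or (contact force between clip_c_lever and clip_c_jaw above 5 N and distance of clip_c from where it was at the start of the episode below 0.05 m)) and ((contact force between clip_d_lever and clip_d_jaw below 5 N and x of clip_d in the frame of tray between -0.04 and 0.075 m and y of clip_d in the frame of tray between -0.205 and 0.205 m and height (world z) of clip_d below 0.015 m) or (contact force between clip_d_lever and clip_d_jaw above 5 N and distance of clip_d from where it was at the start of the episode below 0.05 m))); the robot touches nothing.
It fails at once if a clip is lifted off instead of slid (more than 60 mm up) (height (world z) of any of clip_a, clip_b, clip_c, clip_d above 0.06 m).
It fails at once if the beaker or the vial is tipped over, or a bystander is shoved more than 60 mm (angle between any of beaker, vial's own z axis and vertical above 0.6 rad or distance of any of beaker, vial, timer, cap from where it was at the start of the episode above 0.06 m).
It also fails if it takes over 67 s, if anything falls off the work surface, if the arm or the gripper's body presses on something with over 40 N, if the wrist force passes 120 N, or if a joint passes its speed limit or range.

## Robot

A 6-joint arm with a two-finger parallel gripper is mounted at the origin on a cart in front of the work surface, level with it; the furniture and walls round the work are solid. World frame = base frame: x ahead of the robot, y to its left, z up, the work surface at z = 0. Lengths are in m, angles in rad, forces in N, time in s.
With the tool pointing down it reaches from about 0.3 to 0.875 m from the base axis. Payload 6.4 kg.
Tool frame: the origin (TCP) lies midway between the tips of the shut fingers; the grasp point (between the pads) lies 19 mm behind it; x points along the fingers, y is the direction in which the jaws open and shut, and the axes are right-handed (so a half turn about x gives the same grasp; the last joint's range is limited). The gripper opens to 85 mm and grips with 20 to 120 N. Pads are 22 mm wide; open, the fingers measure 114 mm over their backs; the gripper's body (76 mm by 85 mm) begins 54 mm behind the grasp point. The pads swing forward as they close: fully open they stand 13 mm farther back than shut.
Start: joints at [0.922, 0.181, 1.607, -0, 1.354, -0.206], TCP at [0.246, 0.52, 0.231] pointing down, gripper open.
Joint ranges: [-2.99, 2.99], [-0.89, 2.07], [0.3, 2.58], [-1.14, 4.28], [0, 2.63], [-3.12, 3.12]. Speed limits (rad/s): [2.57, 2.57, 3.01, 3.14, 3.14, 3.14].

## Interface

Orientations are given as a unit quaternion [w, x, y, z].
In Python, from bench import ctrl gives the robot as it stands.
- The arm moves only by the tool step_arm, never from a script. Its argument "motion" is a list of rows, each a list of 7 numbers: the shift along the tool's x, y, z in mm, then the turn, a rotation vector about the tool's x, y, z in degrees, then the closure in counts, from 0 (fully open) to 255 (shut). In form: [[tx, ty, tz, rx, ry, rz, hand], ...]. A call has 1 to 10 rows; each row is the pose to reach, as a shift and turn from the pose commanded when the call began, along the tool's axes at that moment; what a row does not reach only later rows make up. A row lasts 1/8 s, in which the tool goes at most 62.5 mm and 10.7 degrees, less where a joint would pass 70% of its speed; a pose out of reach is approached as far as the arm can. A call with a gripper value outside its range is refused whole. The fingers move at their own pace and stop on an object; the grip force is fixed at half the most. Time passes only in rows, so rows that repeat a pose let the fingers close. It gives the time, the measured TCP pose, the force and the opening at its end, in the units of the state.
- ctrl.get_obs(): the state, without advancing time (a new reading comes with each control period).
- ctrl.camera(name): name is "scene" or "side" or "wrist"; returns (picture, depth): 480x640x3 uint8, red, green, blue; 480x640 float32, m along the optical axis (not along the pixel's ray), 0 where there is no reading.
- ctrl.camera_info(name): a dict with "fx", "fy", "cx", "cy" (pixels), "T" (4x4, takes a point from camera to world coordinates); the wrist camera has in their place "hand_eye" (4x4, takes a point from camera to tool coordinates, whose origin is the TCP and whose axes are the tool frame's). Camera axes: x right, y down, z forward; pixel columns grow to the right and rows downward; lengths in m; the calibration is good to about 2 mm. A picture is of the moment at which its call begins: read the wrist's pose just before it. camera_info takes no time and is no camera call.
- ctrl.hand_in(): hands the job in, once; it reports no verdict.
The state is a dict: "time_s": time; "q": joint angles; "dq": joint speeds; "joint_efforts": joint torques, N m; "eef_pos": TCP position; "eef_rot": TCP orientation; "wrist_force": force on the tool from outside, world axes, zero at the start; "torque": the same for the moment, N m; "opening": opening from 0.0 (shut) to 1.0 (fully open).
Only numpy, scipy, OpenCV 4.12 (cv2) and the standard library are available. Lean on these libraries where they do the work, as an engineer would, in place of code of your own. Each camera call takes 0.05 s, during which the arm holds its last target. There are 200 camera calls.

## Working session

There is one attempt and no reset: what is moved stays moved. The work goes in short steps, Python scripts to look and compute and a tool call to move; the robot and the scene stay as the last step left them, time stands still between calls to the robot, and variables do not carry over. Pictures are saved under pics/ and viewed, about 8 in all and at most 12, crops included, and the job is handed in when it is done.

Besides the shell and the picture viewer there is one more tool, called after "Emit:" by a JSON object that holds its "fn" and its "kwargs". step_arm: Moves the arm, as the interface text tells. Its arguments: {"type":"object","properties":{"motion":{"type":"array","items":{"type":"array","items":{"type":"number"}}}},"required":["motion"]}

```bash
ls; mkdir -p pics; python3 - <<'E'
from bench import ctrl
import cv2,numpy as np
o=ctrl.get_obs();print(o)
for n in("scene","side"):
    p,d=ctrl.camera(n);cv2.imwrite(f"pics/{n}0.png",p[:,:,::-1]);np.save(f"pics/{n}0.npy",d);i=ctrl.camera_info(n);print(n,i);np.savez(f"pics/{n}i.npz",**i)
print(ctrl.camera_info("wrist"))
E
```

```text
pics
{'time_s': 0.0, 'q': array([ 9.21750551e-01,  1.81543468e-01,  1.60800117e+00, -3.27242561e-05,
        1.35379758e+00, -2.06281190e-01]), 'dq': array([-0.00115081, -0.00197605,  0.00051512,  0.00083402,  0.00132201,
        0.00067128]), 'joint_efforts': array([-1.20193916e-03, -4.44860172e+01, -3.51343489e+01, -2.63512329e-04,
        8.93807912e-03, -1.47293053e-05]), 'eef_pos': array([0.24599624, 0.51911259, 0.23038609]), 'eef_rot': array([ 0.68960376,  0.15469533,  0.69009629, -0.15583041]), 'wrist_force': array([-0.41097107, -0.30495505, -0.70173617]), 'torque': array([-0.03086491, -0.01515583,  0.07000827]), 'opening': 0.997797951970244}
scene {'fx': 609.9306695732745, 'fy': 609.9306695732745, 'cx': 327.73344790540847, 'cy': 232.68841387197014, 'T': array([[ 0.4072457 , -0.68946788,  0.59898663, -0.24281736],
       [-0.91324658, -0.29916892,  0.27654771, -0.34840359],
       [-0.01147258, -0.65964536, -0.75148944,  1.00886138],
       [ 0.        ,  0.        ,  0.        ,  1.        ]])}
side {'fx': 470.4863076977305, 'fy': 470.4863076977305, 'cx': 329.00462234744117, 'cy': 238.4294024658683, 'T': array([[ 0.86449614, -0.22276499,  0.45057984,  0.02783152],
       [-0.50256198, -0.39881661,  0.76705721, -0.85279286],
       [ 0.00882523, -0.88956229, -0.45672863,  0.5655757 ],
       [ 0.        ,  0.        ,  0.        ,  1.        ]])}
{'fx': 345.94705673131574, 'fy': 345.94705673131574, 'cx': 324.45304406713103, 'cy': 234.25303398373762, 'hand_eye': array([[-9.49028304e-04, -3.11980655e-01,  9.50087980e-01,
        -1.43085167e-01],
       [ 9.99999136e-01,  5.68462304e-04,  1.18554992e-03,
         6.42065406e-05],
       [-9.09957842e-04,  9.50088284e-01,  3.11979846e-01,
        -7.92103973e-02],
       [ 0.00000000e+00,  0.00000000e+00,  0.00000000e+00,
         1.00000000e+00]])}
```

View pics/scene0.png

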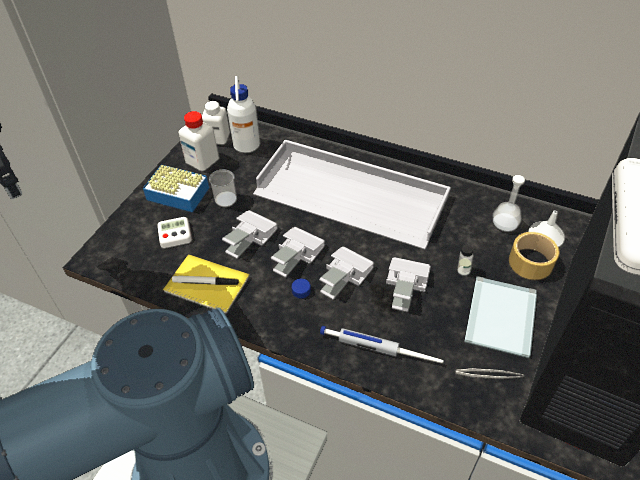

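The scene view shows four clips at about (250,232), (298,250), (346,270) and (408,281), jaws towards the tray at (355,190). The beaker is at (224,188), the cap at (301,289), the vial at (465,262) and the timer at (174,232). Next I'll build a top-down map from depth.

```bash
cat > h.py <<'E'
import numpy as np,cv2
def cloud(d,i,T=None):
    T=i['T'] if T is None else T
    v,u=np.indices(d.shape);m=d>0
    P=np.stack([(u-i['cx'])/i['fx']*d,(v-i['cy'])/i['fy']*d,d],-1)
    return P@T[:3,:3].T+T[:3,3],m
E
python3 - <<'E'
from h import *
x0,y0,s=0.2,0.55,1.0  # image: rows x descending, cols y descending, 1px=1.5mm
W,H=800,600;r=0.0014
acc=np.zeros((H,W,3),np.uint8);hm=np.full((H,W),-1.)
for n in("scene","side"):
    i=dict(np.load(f"pics/{n}i.npz"));d=np.load(f"pics/{n}0.npy");p=cv2.imread(f"pics/{n}0.png")
    k=4;d2=cv2.resize(d,None,fx=k,fy=k,interpolation=cv2.INTER_NEAREST);p2=cv2.resize(p,None,fx=k,fy=k)
    j=dict(i);
    for a in('fx','fy'):j[a]=i[a]*k
    for a in('cx','cy'):j[a]=(i[a]+.5)*k-.5
    P,m=cloud(d2,j);m&=(P[...,2]>-.02)&(P[...,2]<.12)
    q=P[m];c=p2[m];u=((0.60-q[:,1])/r).astype(int);v=((0.95-q[:,0])/r).astype(int)
    ok=(u>=0)&(u<W)&(v>=0)&(v<H);q=q[ok];c=c[ok];u=u[ok];v=v[ok]
    o=np.argsort(q[:,2]);
    if n=="scene":
        acc[v[o],u[o]]=c[o]
    h1=np.full((H,W),-1.);h1[v[o],u[o]]=q[o,2];np.save(f"pics/h_{n}.npy",h1)
    print(n,np.median(q[np.abs(q[:,2])<.015,2]))
for t in range(0,600,1):
    pass
for X in np.arange(.2,.95,.1):
    v=int((.95-X)/r);cv2.line(acc,(0,v),(W,v),(0,255,255),1);cv2.putText(acc,f"{X:.1f}",(0,v),0,.4,(0,255,0))
for Y in np.arange(-.5,.6,.1):
    u=int((.6-Y)/r);cv2.line(acc,(u,0),(u,H),(0,255,255),1);cv2.putText(acc,f"{Y:.1f}",(u,590),0,.4,(0,255,0))
cv2.imwrite("pics/top.png",acc)
E
```

```text
scene -1.6427132966678748e-05
side -0.0014539716372322098
```

View pics/top.png

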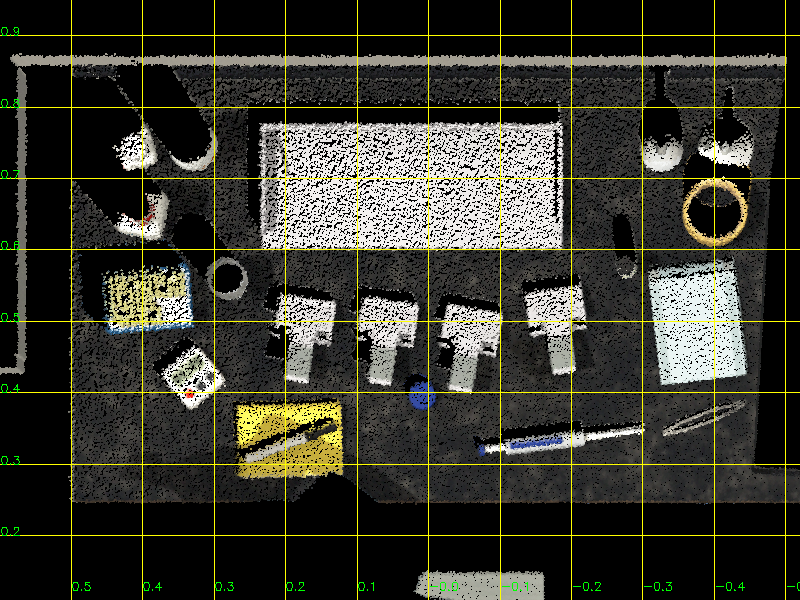

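```bash
python3 - <<'E'
from h import *
from scipy.optimize import minimize
r=.0014
h=np.maximum(np.load("pics/h_scene.npy"),0);hs=np.load("pics/h_side.npy")
vv,uu=np.indices(h.shape);X=.95-(vv+.5)*r;Y=.6-(uu+.5)*r
# tray extents: wall tops
for n,a in(("scene",h),("side",hs)):
    m=(a>.022)&(a<.036)&(X>.6)&(X<.8)&(Y<.26)&(Y>-.22)
    pts=np.c_[X[m],Y[m]];print(n,"tray walls x",np.percentile(pts[:,0],[1,50,99]),"y",np.percentile(pts[:,1],[1,99]))
    L=m&(Y>.2);R=m&(Y<-.17);B=m&(X>.75)
    for k in(L,R,B):
        if k.sum()>10:print(np.median(X[k]),np.median(Y[k]),np.polyfit(*( (X[k],Y[k]) if k is not B else (Y[k],X[k])),1))
def sd(px,py,x0,x1,w): # box signed dist
    dx=np.maximum(x0-px,px-x1);dy=np.abs(py)-w
    return np.maximum(dx,dy)
res={}
for n,c in zip("ABCD",[(.49,.175),(.49,.065),(.475,-.045),(.5,-.175)]):
    best=None
    for nm,a in(("scene",h),("side",hs)):
        a=cv2.medianBlur(a.astype(np.float32),5)
        m=(a>.005)&(a<.06)&(np.hypot(X-c[0],Y-c[1])<.085)&(X<.598)&~((Y<.03)&(Y>-.02)&(X<.42))
        px,py=X[m],Y[m]
        free=(a<.003)&(a>-.01)&(np.load(f"pics/h_{nm}.npy")>-.01)&(np.load(f"pics/h_{nm}.npy")<.003)&(np.load(f"pics/h_{nm}.npy")!=-1)&(np.hypot(X-c[0],Y-c[1])<.1)
        fx,fy=X[free],Y[free]
        def f(t,qx,qy):
            C,S=np.cos(t[2]),np.sin(t[2]);ex,ey=qx-t[0],qy-t[1];lx,ly=C*ex+S*ey,-S*ex+C*ey
            return np.minimum(sd(lx,ly,-.01,.051,.04),sd(lx,ly,-.068,0,.017))
        def cost(t):
            return np.clip(f(t,px,py),0,.01).sum()+np.clip(-f(t,fx,fy),0,.01).sum()
        b=min((minimize(cost,[c[0],c[1],y],method="Nelder-Mead",options=dict(initial_simplex=np.array([c[0],c[1],y])+np.array([[0,0,0],[.02,0,0],[0,.02,0],[0,0,.2]]),xatol=1e-5,fatol=1e-6,maxiter=600)) for y in(-.25,0,.25)),key=lambda b:b.fun)
        print(n,nm,m.sum(),free.sum(),b.x[:2].round(4),"yaw",np.degrees(b.x[2]).round(1),b.fun.round(4))
E
```

```text
scene tray walls x [0.6273 0.7687 0.7785] y [-0.1875  0.2367]
0.7162 0.23109999999999997 [-0.080908    0.28612564]
0.7015 -0.18469999999999998 [ 0.02533409 -0.20153873]
0.7715 0.018299999999999983 [-0.0021577   0.77111818]
side tray walls x [0.6259 0.6819 0.7421] y [0.2241 0.2381]
0.6819 0.22969999999999996 [0.00347591 0.22779849]
A scene 3409 7394 [0.4822 0.176 ] yaw -8.4 1.2455
A side 1691 1485 [0.4839 0.1727] yaw -10.5 0.2112
B scene 3756 6999 [0.4792 0.0598] yaw -7.8 4.3965
B side 2267 1846 [0.4814 0.0575] yaw -9.1 2.381
C scene 3831 7427 [ 0.4682 -0.0562] yaw -10.8 5.1402
C side 2823 3040 [ 0.4698 -0.0573] yaw -10.8 3.5724
D scene 3554 8646 [ 0.4944 -0.1808] yaw 8.0 2.2037
D side 881 2276 [ 0.4965 -0.1814] yaw 8.1 1.9046
```

```bash
cat > plan.py <<'E'
# usage: plan.py "x y z yawdeg" ...  -> rows (mm, deg) from the present measured pose
import sys,numpy as np
from scipy.spatial.transform import Rotation as R
from bench import ctrl
o=ctrl.get_obs();w,*v=o['eef_rot'];R0=R.from_quat([*v,w]);p0=o['eef_pos']
M=R0.as_matrix();print("t",o['time_s'],"p",p0.round(4),"yaw z_tool",np.degrees(np.arctan2(M[1,2],M[0,2])).round(1),"xtool",M[:,0].round(3),"F",o['wrist_force'].round(2),"open",round(o['opening'],3),"q",o['q'].round(2))
for a in sys.argv[1:]:
    x,y,z,t=map(float,a.split());t=np.radians(t);c,s=np.cos(t),np.sin(t)
    Rt=R.from_matrix(np.array([[0,-s,c],[0,c,s],[-1,0,0]]))
    print(a,"->",(M.T@(np.array([x,y,z])-p0)*1000).round(1),np.degrees((R0.inv()*Rt).as_rotvec()).round(1))
E
python3 plan.py "0.4386 0.1814 0.10 -9.5" "0.4386 0.1814 0.06 -9.5" "0.4386 0.1814 0.034 -9.5"
```

```text
t 0.1 p [0.246  0.5191 0.2305] yaw z_tool -25.4 xtool [-0.001 -0.001 -1.   ] F [0.29 0.62 0.23] open 0.999 q [ 0.92  0.18  1.61  0.    1.35 -0.21]
0.4386 0.1814 0.10 -9.5 -> [ 130.7 -222.5  318.7] [-15.9  -0.    0.1]
0.4386 0.1814 0.06 -9.5 -> [ 170.7 -222.4  318.8] [-15.9  -0.    0.1]
0.4386 0.1814 0.034 -9.5 -> [ 196.7 -222.4  318.8] [-15.9  -0.    0.1]
```

Emit:
{"fn": "step_arm", "kwargs": {"motion": [[10,-30,45,-4,0,0,255],[20,-60,90,-8,0,0,255],[40,-92,132,-12,0,0,255],[60,-125,178,-16,0,0,255],[80,-157,224,-16,0,0,255],[105,-190,270,-16,0,0,255],[130,-222,319,-16,0,0,255],[155,-222,319,-16,0,0,255],[170,-222,319,-16,0,0,255],[170,-222,319,-16,0,0,255]]}}

```text
time_s: 1.35
eef_pos: [0.4381, 0.1826, 0.0602]
eef_rot: [0.704, 0.057, 0.706, -0.058]
wrist_force: [-1.5, -0.5, -0.2]
opening: -0.0
```

```bash
python3 plan.py "0.4386 0.1814 0.033 -9.5"
```

```text
t 1.35 p [0.4381 0.1826 0.0602] yaw z_tool -9.3 xtool [-0.003 -0.    -1.   ] F [-1.47 -0.47 -0.2 ] open -0.0 q [ 0.14  0.2   1.98  0.    0.97 -1.26]
0.4386 0.1814 0.033 -9.5 -> [27.2 -1.1  0.8] [ 0.2 -0.2  0. ]
```

Now press A.

Emit:
{"fn": "step_arm", "kwargs": {"motion": [[8,-1,1,0,0,0,255],[14,-1,1,0,0,0,255],[20,-1,1,0,0,0,255],[26,-1,1,0,0,0,255],[26,-1,1,0,0,0,255],[26,-1,1,0,0,0,255]]}}

```text
time_s: 2.1
eef_pos: [0.4396, 0.1818, 0.0359]
eef_rot: [0.704, 0.058, 0.705, -0.057]
wrist_force: [-5.8, 1.6, 11.5]
opening: -0.001
```

```bash
python3 - <<'E'
from bench import ctrl
import cv2
p,d=ctrl.camera("side");cv2.imwrite("pics/press.png",p[150:420,150:560,::-1])
E
python3 plan.py "0.4386 0.1814 0.085 -9.5"  "0.4355 0.0657 0.085 -8.5" "0.4355 0.0657 0.06 -8.5" "0.4355 0.0657 0.034 -8.5"
```

```text
t 2.15 p [0.4396 0.1817 0.0359] yaw z_tool -9.3 xtool [-0.002  0.    -1.   ] F [-5.69  0.72 10.36] open -0.002 q [ 0.14  0.25  1.98  0.    0.91 -1.27]
0.4386 0.1814 0.085 -9.5 -> [-49.1  -0.5  -1. ] [ 0.2 -0.1 -0. ]
0.4355 0.0657 0.085 -8.5 -> [ -49.1 -115.2   14.7] [-0.8 -0.1 -0. ]
0.4355 0.0657 0.06 -8.5 -> [ -24.1 -115.2   14.8] [-0.8 -0.1 -0. ]
0.4355 0.0657 0.034 -8.5 -> [   1.9 -115.2   14.8] [-0.8 -0.1 -0. ]
```

View pics/press.png

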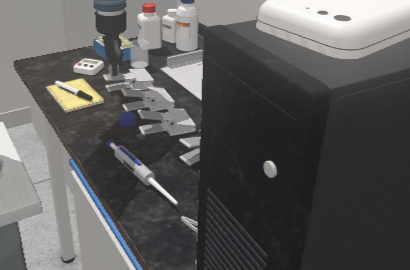

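The picture shows the gripper pressing on the leftmost clip's handle at about (115,75). A reads about 11 N, so it is firm. Next is B.

Emit:
{"fn": "step_arm", "kwargs": {"motion": [[-25,0,0,0,0,0,255],[-49,-10,2,0,0,0,255],[-49,-60,8,0,0,0,255],[-49,-115,15,-1,0,0,255],[-24,-115,15,-1,0,0,255],[-14,-115,15,-1,0,0,255],[-8,-115,15,-1,0,0,255],[0,-115,15,-1,0,0,255],[0,-115,15,-1,0,0,255],[0,-115,15,-1,0,0,255]]}}

```text
time_s: 3.4
eef_pos: [0.4366, 0.0657, 0.0356]
eef_rot: [0.705, 0.051, 0.705, -0.051]
wrist_force: [-0.8, 1.5, 2.1]
opening: -0.003
```

```bash
python3 plan.py "0.4355 0.0657 0.085 -8.5"  "0.4248 -0.0486 0.085 -10.8" "0.4248 -0.0486 0.06 -10.8" "0.4248 -0.0486 0.034 -10.8"
```

```text
t 3.4 p [0.4366 0.0657 0.0356] yaw z_tool -8.3 xtool [ 0.  0. -1.] F [-0.79  1.47  2.11] open -0.003 q [-0.12  0.18  2.07  0.    0.89 -1.55]
0.4355 0.0657 0.085 -8.5 -> [-49.4  -0.1  -1. ] [ 0.2  0.  -0. ]
0.4248 -0.0486 0.085 -10.8 -> [ -49.5 -114.8    4.9] [ 2.5  0.  -0. ]
0.4248 -0.0486 0.06 -10.8 -> [ -24.5 -114.8    4.9] [ 2.5  0.  -0. ]
0.4248 -0.0486 0.034 -10.8 -> [   1.5 -114.8    4.9] [ 2.5  0.  -0. ]
```

B reads about 2 N, so it is weak. Next is C.

Emit:
{"fn": "step_arm", "kwargs": {"motion": [[-25,0,0,0,0,0,255],[-49,-10,2,0,0,0,255],[-49,-60,4,0,0,0,255],[-49,-115,5,2.5,0,0,255],[-24,-115,5,2.5,0,0,255],[-14,-115,5,2.5,0,0,255],[-8,-115,5,2.5,0,0,255],[0,-115,5,2.5,0,0,255],[0,-115,5,2.5,0,0,255],[0,-115,5,2.5,0,0,255]]}}

```text
time_s: 4.65
eef_pos: [0.4245, -0.0486, 0.0361]
eef_rot: [0.704, 0.066, 0.704, -0.066]
wrist_force: [-5.8, -1.2, 12.1]
opening: -0.001
```

```bash
python3 plan.py "0.4248 -0.0486 0.085 -10.8"  "0.451 -0.1873 0.085 8" "0.451 -0.1873 0.06 8" "0.451 -0.1873 0.034 8"
```

```text
t 4.65 p [ 0.4245 -0.0486  0.0361] yaw z_tool -10.7 xtool [-0.001 -0.    -1.   ] F [-5.83 -1.16 12.11] open -0.001 q [-0.39  0.15  2.1  -0.    0.89 -1.78]
0.4248 -0.0486 0.085 -10.8 -> [-48.9  -0.    0.3] [ 0.1 -0.1  0. ]
0.451 -0.1873 0.085 8 -> [ -48.9 -131.4   51.8] [-18.7  -0.1   0. ]
0.451 -0.1873 0.06 8 -> [ -23.9 -131.4   51.8] [-18.7  -0.1   0. ]
0.451 -0.1873 0.034 8 -> [   2.1 -131.4   51.9] [-18.7  -0.1   0. ]
```

Emit:
{"fn": "step_arm", "kwargs": {"motion": [[-25,0,0,0,0,0,255],[-49,-10,5,-5,0,0,255],[-49,-60,25,-10,0,0,255],[-49,-110,45,-18,0,0,255],[-35,-131,52,-18.7,0,0,255],[-20,-131,52,-18.7,0,0,255],[-10,-131,52,-18.7,0,0,255],[0,-131,52,-18.7,0,0,255],[0,-131,52,-18.7,0,0,255],[0,-131,52,-18.7,0,0,255]]}}

```text
time_s: 5.9
eef_pos: [0.4511, -0.1871, 0.0355]
eef_rot: [0.705, -0.048, 0.705, 0.049]
wrist_force: [-1.0, 1.9, 1.5]
opening: -0.002
```

```bash
python3 plan.py "0.451 -0.1873 0.085 8"
```

```text
t 5.9 p [ 0.4511 -0.1871  0.0355] yaw z_tool 7.9 xtool [ 0.  0. -1.] F [-1.03  1.92  1.48] open -0.002 q [-0.64  0.27  1.95  0.    0.92 -2.35]
0.451 -0.1873 0.085 8 -> [-49.5  -0.2  -0.1] [-0.1  0.  -0. ]
```

D reads about 1.5 N, so B and D are weak and A and C are firm. I'll raise the arm, open part way and set up astride D's handle.

Emit:
{"fn": "step_arm", "kwargs": {"motion": [[-30,0,0,0,0,0,255],[-60,0,8,0,0,0,117],[-60,0,17,0,0,0,117],[-60,0,17,0,0,0,117],[-60,0,17,0,0,0,117],[-60,0,17,0,0,0,117]]}}

```text
time_s: 6.65
eef_pos: [0.467, -0.185, 0.0943]
eef_rot: [0.705, -0.048, 0.706, 0.049]
wrist_force: [0.1, 1.2, 0.3]
opening: 0.538
```

```bash
python3 plan.py "0.4678 -0.1849 0.03 8" "0.4678 -0.1849 0.004 8"; python3 - <<'E'
from bench import ctrl
import cv2,numpy as np
p,d=ctrl.camera("wrist");cv2.imwrite("pics/wD.png",p[:,:,::-1]);np.save("pics/wD.npy",d)
E
```

```text
t 6.65 p [ 0.467  -0.185   0.0943] yaw z_tool 7.8 xtool [-0.002  0.001 -1.   ] F [0.11 1.19 0.3 ] open 0.538 q [-0.61  0.2   1.9  -0.    1.05 -2.32]
0.4678 -0.1849 0.03 8 -> [64.3 -0.1  0.9] [-0.2 -0.1 -0.1]
0.4678 -0.1849 0.004 8 -> [90.3 -0.1  1. ] [-0.2 -0.1 -0.1]
```

View pics/wD.png

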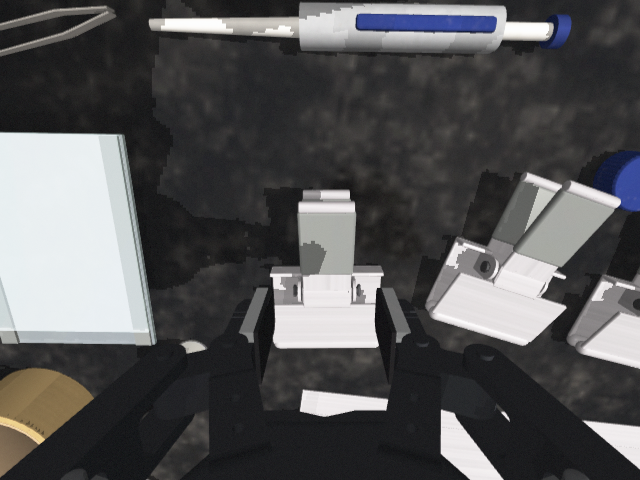

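The wrist view shows D centred between the fingers and square to them: handle at u≈327, fingers at 265 and 385. Now descend and cage the handle.

Emit:
{"fn": "step_arm", "kwargs": {"motion": [[30,0,1,0,0,0,117],[55,0,1,0,0,0,117],[75,0,1,0,0,0,117],[90,0,1,0,0,0,117],[90,0,1,0,0,0,144],[90,0,1,0,0,0,144],[90,0,1,0,0,0,144]]}}

```text
time_s: 7.58
eef_pos: [0.4692, -0.1855, 0.006]
eef_rot: [0.706, -0.049, 0.705, 0.048]
wrist_force: [-0.3, 0.3, -1.0]
opening: 0.434
```

```bash
python3 - <<'E'
from bench import ctrl
import cv2,numpy as np
p,d=ctrl.camera("wrist");cv2.imwrite("pics/wD2.png",p[150:,120:540,::-1])
E
cat > clip.py <<'E'
# clip pivot poses (x y yaw) -> TCP targets with TCP at clip x=-21
import sys,subprocess,numpy as np
z=sys.argv[1];a=[]
for s in sys.argv[2:]:
    x,y,t=map(float,s.split());c,k=np.cos(np.radians(t)),np.sin(np.radians(t))
    a.append(f"{x-.021*c:.4f} {y-.021*k:.4f} {z} {t}")
subprocess.run(["python3","plan.py",*a])
E
python3 clip.py 0.005 "0.4955 -0.181 8" "0.500 -0.180 12" "0.505 -.178 18" "0.510 -0.175 24" "0.520 -0.170 30" "0.540 -0.158 32" "0.560 -0.145 30" "0.58 -.136 22" "0.60 -.130 14" "0.62 -.127 8" "0.65 -.125 4" "0.69 -.122 2"
```

```text
t 7.625 p [ 0.4692 -0.1855  0.006 ] yaw z_tool 7.8 xtool [ 0.001 -0.001 -1.   ] F [-1.03  0.39  0.02] open 0.436 q [-0.61  0.36  1.92  0.    0.86 -2.32]
0.4747 -0.1839 0.005 8.0 -> [1.  0.8 5.7] [-0.2  0.   0. ]
0.4795 -0.1844 0.005 12.0 -> [ 1.  -0.3 10.3] [-4.2  0.   0. ]
0.4850 -0.1845 0.005 18.0 -> [ 1.  -1.2 15.8] [-10.2   0.    0. ]
0.4908 -0.1835 0.005 24.0 -> [ 1.  -1.  21.7] [-16.2   0.    0. ]
0.5018 -0.1805 0.005 30.0 -> [ 1.   0.5 33. ] [-22.2   0.    0.1]
0.5222 -0.1691 0.005 32.0 -> [ 1.   9.  54.7] [-24.2   0.    0.1]
0.5418 -0.1555 0.005 30.0 -> [ 1.  19.8 76. ] [-22.2   0.    0.1]
0.5605 -0.1439 0.005 22.0 -> [ 1.  28.7 96.1] [-14.2   0.    0. ]
0.5796 -0.1351 0.005 14.0 -> [  1.   34.9 116.2] [-6.2  0.   0. ]
0.5992 -0.1299 0.005 8.0 -> [  1.1  37.3 136.4] [-0.2  0.   0. ]
0.6291 -0.1265 0.005 4.0 -> [  1.1  36.6 166.4] [3.8 0.  0. ]
0.6690 -0.1227 0.005 2.0 -> [  1.1  34.9 206.5] [5.8 0.1 0. ]
```

View pics/wD2.png

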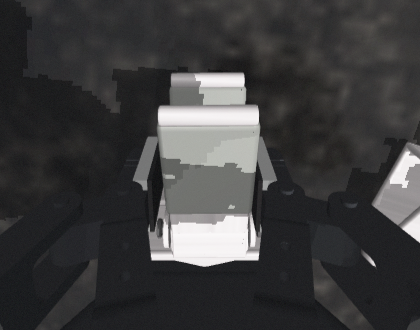

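The fingers straddle the handle, with jaw and shoulders ahead. Start pushing D, rotating gently to steer clear of the right tray wall.

Emit:
{"fn": "step_arm", "kwargs": {"motion": [[1,0.5,6,0,0,0,144],[1,0,10,-4,0,0,144],[1,-1,16,-10,0,0,144],[1,-1,22,-16,0,0,144],[1,0.5,33,-22,0,0,144],[1,4,44,-24,0,0,144],[1,9,55,-24,0,0,144],[1,14,66,-23,0,0,144],[1,20,76,-22,0,0,144],[1,20,76,-22,0,0,144]]}}

```text
time_s: 8.88
eef_pos: [0.5422, -0.1541, 0.0042]
eef_rot: [0.684, -0.182, 0.683, 0.182]
wrist_force: [-0.8, -0.1, -0.4]
opening: 0.433
```

```bash
python3 - <<'E'
from bench import ctrl
import cv2,numpy as np
p,d=ctrl.camera("wrist");q,_=ctrl.camera("scene");cv2.imwrite("pics/wD3.png",np.hstack([p[150:,120:540,::-1],cv2.resize(q[150:315,290:480,::-1],(380,330))]))
E
python3 clip.py 0.005 "0.56 -0.145 30" "0.58 -.136 22" "0.60 -.130 14" "0.62 -.127 8" "0.65 -.125 4" "0.69 -.122 2"
```

```text
t 8.975 p [ 0.5414 -0.1546  0.004 ] yaw z_tool 29.9 xtool [ 0.  0. -1.] F [ 0.33  0.46 -0.35] open 0.433 q [-0.49  0.46  1.77  0.    0.91 -2.58]
0.5418 -0.1555 0.005 30.0 -> [-1.  -1.  -0.1] [-0.1  0.  -0. ]
0.5605 -0.1439 0.005 22.0 -> [-1.  -0.2 21.9] [ 7.9  0.  -0. ]
0.5796 -0.1351 0.005 14.0 -> [-1.  -2.1 42.8] [15.9  0.  -0. ]
0.5992 -0.1299 0.005 8.0 -> [-1.  -7.3 62.4] [21.9  0.  -0. ]
0.6291 -0.1265 0.005 4.0 -> [ -1.  -19.3  90. ] [25.9  0.  -0. ]
0.6690 -0.1227 0.005 2.0 -> [ -1.  -35.8 126.5] [27.9  0.  -0. ]
```

View pics/wD3.png

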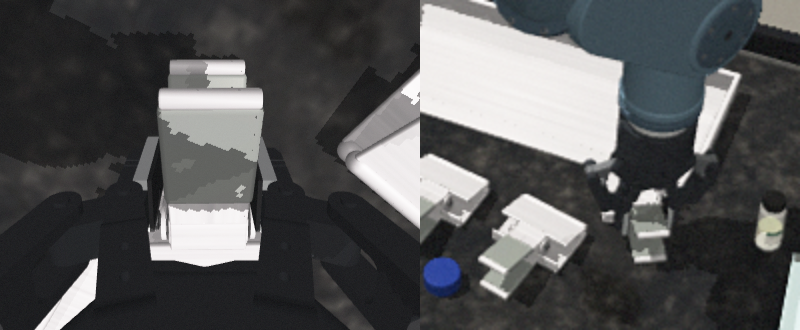

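The clip follows in the cage (handle still between the fingers), clear of C and the vial. Continue into the tray.

Emit:
{"fn": "step_arm", "kwargs": {"motion": [[-1,0,11,4,0,0,144],[-1,0,22,8,0,0,144],[-2,-1,33,12,0,0,144],[-2,-2,43,16,0,0,144],[-2,-7,62,22,0,0,144],[-3,-13,76,24,0,0,144],[-3,-19,90,26,0,0,144],[-3,-27,108,27,0,0,144],[-3,-36,126,28,0,0,144],[-3,-36,126,28,0,0,144]]}}

```text
time_s: 10.22
eef_pos: [0.6694, -0.1238, 0.0073]
eef_rot: [0.707, -0.011, 0.707, 0.011]
wrist_force: [-0.3, 0.1, 0.1]
opening: 0.436
```

```bash
python3 - <<'E'
from bench import ctrl
import cv2,numpy as np
p,d=ctrl.camera("wrist");q,_=ctrl.camera("scene");cv2.imwrite("pics/wD4.png",np.hstack([p[150:,120:540,::-1],cv2.resize(q[120:285,290:480,::-1],(380,330))]))
E
python3 plan.py
```

```text
t 10.325 p [ 0.6678 -0.1236  0.0068] yaw z_tool 1.8 xtool [-0.001  0.    -1.   ] F [-0.04  0.16 -0.62] open 0.434 q [-0.36  0.66  1.44  0.    1.04 -1.96]
```

View pics/wD4.png

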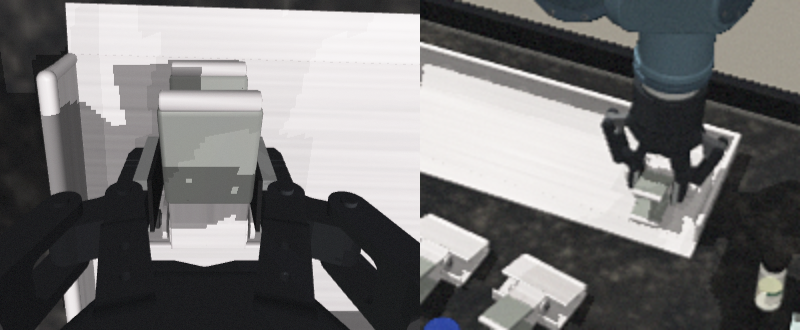

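D is in the tray, clear of the wall. Open slightly, lift and go to B.

```bash
python3 plan.py "0.667 -0.1236 0.11 2" "0.4523 0.0631 0.11 -8.5" "0.4523 0.0631 0.095 -8.5"
```

```text
t 10.325 p [ 0.6678 -0.1236  0.0068] yaw z_tool 1.8 xtool [-0.001  0.    -1.   ] F [-0.04  0.16 -0.62] open 0.434 q [-0.36  0.66  1.44  0.    1.04 -1.96]
0.667 -0.1236 0.11 2 -> [-1.032e+02  1.000e-01 -9.000e-01] [-0.2 -0.  -0. ]
0.4523 0.0631 0.11 -8.5 -> [-103.   193.6 -209.5] [10.3 -0.  -0. ]
0.4523 0.0631 0.095 -8.5 -> [ -88.   193.6 -209.5] [10.3 -0.  -0. ]
```

Emit:
{"fn": "step_arm", "kwargs": {"motion": [[0,0,-2,0,0,0,117],[0,0,-2,0,0,0,117],[-25,0,-2,0,0,0,117],[-65,0,-2,0,0,0,117],[-103,0,-2,0,0,0,117],[-103,42,-46,2,0,0,117],[-103,84,-90,4,0,0,117],[-103,126,-134,6,0,0,117],[-103,168,-180,8,0,0,117],[-95,194,-210,10,0,0,117]]}}

```text
time_s: 11.58
eef_pos: [0.4504, 0.065, 0.1025]
eef_rot: [0.706, 0.051, 0.705, -0.05]
wrist_force: [0.1, -0.5, 1.3]
opening: 0.541
```

Emit:
{"fn": "step_arm", "kwargs": {"motion": [[0,0,0,0,0,0,117],[0,0,0,0,0,0,117]]}}

```text
time_s: 11.82
eef_pos: [0.4534, 0.0632, 0.1029]
eef_rot: [0.706, 0.05, 0.705, -0.05]
wrist_force: [-0.3, -0.7, 0.4]
opening: 0.539
```

```bash
python3 plan.py "0.4523 0.0631 0.005 -8.5"; python3 - <<'E'
from bench import ctrl
import cv2,numpy as np
p,d=ctrl.camera("wrist");cv2.imwrite("pics/wB.png",p[:,:,::-1])
E
```

```text
t 11.825 p [0.4534 0.0632 0.1029] yaw z_tool -8.1 xtool [ 0.002 -0.    -1.   ] F [-0.27 -0.74  0.38] open 0.539 q [-0.12  0.08  2.   -0.    1.05 -1.55]
0.4523 0.0631 0.005 -8.5 -> [97.9 -0.3 -1.2] [0.4 0.1 0. ]
```

View pics/wB.png

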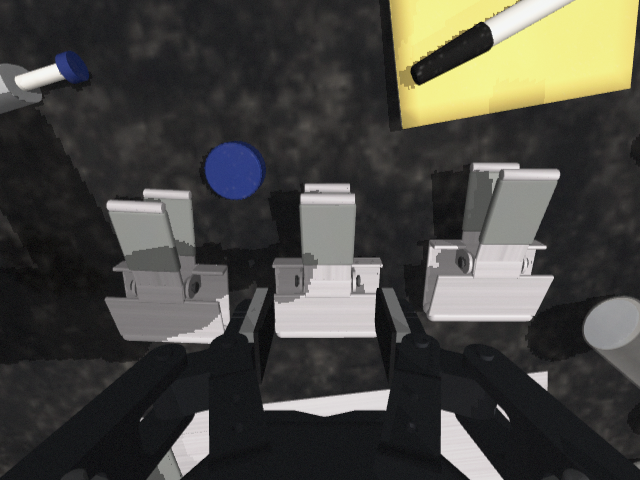

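B is centred between the fingers (handle u≈328) and square; the cap at (234,170) is clear. Descend and cage.

Emit:
{"fn": "step_arm", "kwargs": {"motion": [[35,0,-3,0,0,0,117],[60,0,-3,0,0,0,117],[82,0,-3,0,0,0,117],[98,0,-3,0,0,0,117],[98,0,-3,0,0,0,144],[98,0,-3,0,0,0,144],[98,0,-3,0,0,0,144]]}}

```text
time_s: 12.75
eef_pos: [0.4504, 0.0638, 0.0052]
eef_rot: [0.706, 0.05, 0.705, -0.05]
wrist_force: [-0.1, -0.8, 0.3]
opening: 0.44
```

```bash
python3 clip.py 0.005 "0.48 0.059 -8.5" "0.69 0.028 -8.5"
```

```text
t 12.75 p [0.4504 0.0638 0.0052] yaw z_tool -8.2 xtool [ 0.002 -0.    -1.   ] F [-0.12 -0.78  0.26] open 0.44 q [-0.12  0.27  2.04 -0.    0.83 -1.55]
0.4592 0.0621 0.005 -8.5 -> [ 0.2 -0.5  8.9] [ 0.3  0.1 -0. ]
0.6692 0.0311 0.005 -8.5 -> [  0.6  -1.3 221.2] [ 0.3  0.1 -0. ]
```

Emit:
{"fn": "step_arm", "kwargs": {"motion": [[0,0,8,0,0,0,144],[0,0,20,0,0,0,144],[0,0,35,0,0,0,144],[0,0,50,0,0,0,144],[0,0,65,0,0,0,144],[0,0,80,0,0,0,144],[0,-1,95,0,0,0,144],[-1,-1,110,0,0,0,144],[-1,-1,125,0,0,0,144],[-1,-1,140,0,0,0,144]]}}

```text
time_s: 14.0
eef_pos: [0.5891, 0.0428, 0.0052]
eef_rot: [0.705, 0.05, 0.705, -0.05]
wrist_force: [-2.5, 0.3, 2.0]
opening: 0.437
```

Emit:
{"fn": "step_arm", "kwargs": {"motion": [[-1,0,12,0,0,0,144],[-1,0,26,0,0,0,144],[-1,0,40,0,0,0,144],[-1,0,54,0,0,0,144],[-1,0,67,0,0,0,144],[-1,0,76,0,0,0,144],[-1,0,81,0,0,0,144],[-1,0,81,0,0,0,144]]}}

```text
time_s: 15.0
eef_pos: [0.6687, 0.0314, 0.0063]
eef_rot: [0.706, 0.05, 0.705, -0.05]
wrist_force: [-0.3, -0.0, 0.1]
opening: 0.438
```

```bash
python3 - <<'E'
from bench import ctrl
import cv2,numpy as np
p,d=ctrl.camera("wrist");q,_=ctrl.camera("scene");cv2.imwrite("pics/wB2.png",np.hstack([p[150:,120:540,::-1],cv2.resize(q[120:285,250:440,::-1],(380,330))]))
E
python3 plan.py
```

```text
t 15.1 p [0.6682 0.0316 0.0062] yaw z_tool -8.2 xtool [ 0. -0. -1.] F [-0.12  0.39  0.45] open 0.437 q [-0.13  0.64  1.47 -0.    1.03 -1.56]
```

View pics/wB2.png

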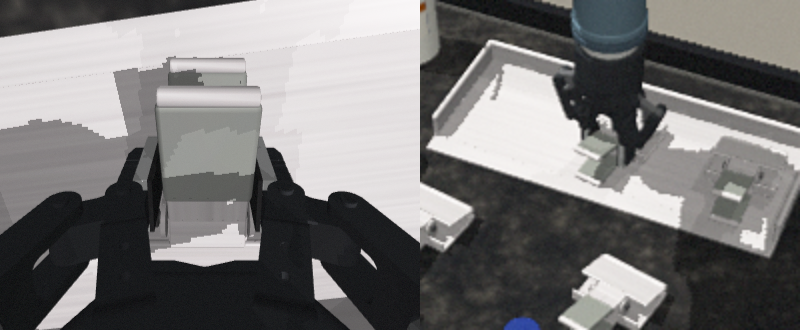

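Both clips sit inside the tray (B under the gripper, D at right). Release, lift and back away, then check.

Emit:
{"fn": "step_arm", "kwargs": {"motion": [[0,0,-2,0,0,0,117],[0,0,-2,0,0,0,117],[-25,0,-2,0,0,0,117],[-70,0,-2,0,0,0,117],[-115,0,-5,0,0,0,117],[-150,0,-50,0,0,0,117],[-190,0,-100,0,0,0,117],[-230,0,-150,0,0,0,117],[-260,0,-200,0,0,0,117],[-260,0,-250,0,0,0,117]]}}

```text
time_s: 16.35
eef_pos: [0.4206, 0.0672, 0.2693]
eef_rot: [0.708, 0.05, 0.703, -0.05]
wrist_force: [-0.4, -0.2, 0.3]
opening: 0.542
```

Emit:
{"fn": "step_arm", "kwargs": {"motion": [[0,0,0,0,0,0,117],[0,0,0,0,0,0,117],[0,0,0,0,0,0,117],[0,0,0,0,0,0,117]]}}

```text
time_s: 16.85
eef_pos: [0.4212, 0.0669, 0.2659]
eef_rot: [0.705, 0.051, 0.706, -0.05]
wrist_force: [1.1, -0.7, -0.1]
opening: 0.542
```

```bash
python3 - <<'E'
from bench import ctrl
from h import *
from scipy.spatial.transform import Rotation as R
p,d=ctrl.camera("scene");cv2.imwrite("pics/end.png",p[:,:,::-1]);i=ctrl.camera_info("scene")
P,m=cloud(d,i)
for n,(x,y) in dict(B=(.69,.03),D=(.69,-.122)).items():
    k=m&(P[...,2]>.008)&(P[...,2]<.06)&(np.abs(P[...,0]-x)<.075)&(np.abs(P[...,1]-y)<.055)
    q=P[k];print(n,k.sum(),"x",np.percentile(q[:,0],[1,99]).round(3),"y",np.percentile(q[:,1],[1,99]).round(3),"z",np.percentile(q[:,2],[50,99]).round(3))
E
python3 plan.py
```

```text
B 906 x [0.621 0.739] y [-0.015  0.064] z [0.027 0.053]
D 948 x [0.623 0.74 ] y [-0.161 -0.084] z [0.028 0.053]
t 16.9 p [0.4211 0.0669 0.2659] yaw z_tool -8.2 xtool [-0.001  0.    -1.   ] F [-0.66 -0.2   0.76] open 0.538 q [-0.12 -0.2   1.91  0.    1.43 -1.55]
```

View pics/end.png

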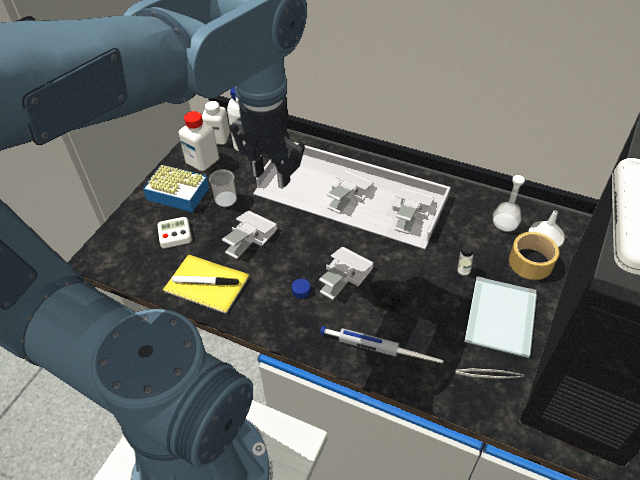

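The end view shows B (345,190) and D (410,210) in the tray, with firm A (250,232) and C (346,270) and the bystanders where they were. The arm is clear of everything.

```bash
python3 -c "
from bench import ctrl
print(ctrl.hand_in())"
```

```text
the job is handed in; nothing more can be done
None
```

I found the two weak clips, slid both into the reject tray without lifting them, and handed the job in at about 17 s. The hand-in gives no verdict.

**Stiffness, from pressing the handles (counting from the left):**

| Clip | Force | Result |
|---|---|---|
| 1st | about 11.5 N | firm |
| 2nd | about 2.1 N | weak |
| 3rd | about 12.1 N | firm |
| 4th | about 1.5 N | weak |

**Moving them:** I pushed the 2nd and 4th clips jaws first, with the fingers astride their handles. The 4th needed a turn on the way to clear the tray's right wall.

**Last checks (depth image and final picture):**
- Both weak clips lie flat in the tray. Their pivots are at about x = 0.69 m, roughly 65 mm past the front edge of the level floor, and both are clear of the side walls.
- The two firm clips, beaker, vial, timer and cap look unmoved in the final picture. I judged that by eye and did not re-measure them.
- The arm is raised to 0.27 m and touching nothing.
- No check failed or disagreed.

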